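# Hold the wiring-box cover at its balance point

## Task

The wiring box on the lab bench has to be looked into, but the stay of its hinged cover is missing. Lift the relay module off the closed cover and set it down in the open parts tray without dropping it; then take the cover by its bow handle, swing it up to its balance point - straight upright, where it would fall neither shut nor over backwards - and finish while still gripping the bow and holding the cover still there. Do not let the cover go over backwards, and leave the motor, the multimeter and the screwdriver where they are.

Things in the scene. Friction and masses are not known exactly. Their poses are not given: they have to be found in the camera images.
- box: Fixed open-topped grey sheet-metal wiring box, 160 (x) x 200 (y) x 90 mm high, terminals inside. Origin: centre of its underside on the bench; z up. A flat 6 mm cover of the same outline lies on its rim (top of the closed cover 96 mm above the bench), hinged along the box's +x edge.
- cover (a joint): Angle of the cover, rad: 0 closed (level), grows as the free edge rises; pi/2 (1.571) is straight upright and is the balance point; stop at 2.7, fallen over backwards. The hinge is almost free of friction: unsupported, the cover falls shut below the balance point and over backwards beyond it. About 0.6 kg (0.4 to 0.85).
- cover_hinge (a point): Middle of the hinge line, 93 mm above the bench, 80 mm to the +x side of the box's centre. The hinge line runs along the box's own y axis. Its axes turn with the cover; when closed they are parallel to the box's.
- cover_bow (a point): Middle of the grip bar of the cover's steel bow handle: round, 10 mm thick, parallel to the hinge line, 210 mm from it, in the cover's plane. Legs join it to the free edge; window inside the bow 100 mm along the bar by 45 mm deep. Closed, it juts level from the box's -x edge, 93 mm above the bench; upright it is topmost, at 303 mm. The bar can turn between finger pads: the gripper need not turn.
- module: Loose white plastic relay module, 70 (x) x 30 (y) x 40 mm with a 44 x 30 x 15 mm raised middle on top (55 mm high in all), small dark window on top, 0.08 to 0.17 kg. Origin: centre of its underside; z up. It stands on the closed cover; grasp it across its 30 mm width.
- tray: Loose grey plastic parts tray, empty, 200 (x) x 150 (y) x 35 mm, walls and floor 4 to 5 mm thick. Origin: centre of its underside. It lies to the left or the right of the box.
- motor: Small grey electric motor lying on its foot, 165 (x) x 88 x 108 mm; on the other side of the box from the tray. Origin: centre of its underside. Leave alone.
- meter: Hand-held grey multimeter lying flat, 75 (x) x 150 (y) x 42 mm. Origin: centre of its underside. Leave alone.
- driver: Screwdriver with a black handle, about 170 mm long along its x. Leave alone.
There are look-alikes about, which are no part of the job. What is meant by the module is not red, and is the smaller of those in its own colour.

How it is judged:
By the outcome, as a careful person would: the job done as asked, in the order asked, and still so for the second after the job is handed in, while the arm keeps its last pose, push and grip.
It also fails if it takes over 61 s, if anything falls off the work surface, if the arm or the gripper's body presses on something with over 40 N, if the wrist force passes 120 N, or if a joint passes its speed limit or range.

## Robot

A 6-joint arm with a two-finger parallel gripper is mounted at the origin on the work surface. World frame = base frame: x ahead of the robot, y to its left, z up, the work surface at z = 0. Lengths are in mm, angles in rad, forces in N, time in s.
With the tool pointing down it reaches from about 350 to 775 mm from the base axis. Payload 7.3 kg.
Tool frame: the origin (TCP) lies at the centre of the arm's flange, where the gripper is bolted on; the fingertips stand 178 mm ahead of it and the grasp point (between the pads) lies 159 mm ahead of it; z points along the fingers, y is the direction in which the jaws open and shut (so a half turn about z gives the same grasp; the last joint's range is limited). The gripper opens to 92 mm and grips with 3 to 60 N. Pads are 19 mm wide; open, the fingers measure 130 mm over their backs; the gripper's body (75 mm by 190 mm) begins 47 mm behind the grasp point.
Start: joints at [-1.443, 0.342, 1.524, -0, 1.275, -0.146], TCP at [141.976, -505.441, 404.741] pointing down, gripper open.
Joint ranges: [-2.53, 2.53], [-0.77, 2.02], [0.04, 2.7], [-1, 4.14], [0.28, 2.66], [-3.11, 3.11]. Speed limits (rad/s): [2.57, 2.57, 3.14, 3.14, 3.14, 3.14].

## Interface

Orientations are given as [roll, pitch, yaw] about the fixed x, y, z axes, in that order (R = Rz(yaw) Ry(pitch) Rx(roll)).
In Python, from plant import status, viewer, ticket gives the robot as it stands.
- The arm moves only by the tool play_rows, never from a script. Its argument "commands" is a list of rows, each an object with "offset": the shift along the tool's x, y, z in m, a list of three; "twist": the turn about the tool's z in degrees. A call has 1 to 5 rows; each row shifts and turns the commanded pose from where the row before left it, along the tool's axes as they then stand; what a row does not reach is not made up. A row lasts 1/10 s, in which the tool goes at most 50 mm and 8.59 degrees, less where a joint would pass 70% of its speed; a pose out of reach is approached as far as the arm can. A call with a gripper value outside its range is refused whole. "jaw" is the closure in counts, from 0 (fully open) to 255 (shut), set as the call begins (left out, the last holds). The fingers move at their own pace and stop on an object; the grip force is fixed at half the most. Time passes only in rows, so rows that do not move let the fingers close. It gives the time, the measured TCP pose, the force and the opening at its end, in the units of the state.
- status.get_obs(): the state, without advancing time (a new reading comes with each control period).
- viewer.capture(name): name is "scene" or "top" or "wrist"; returns the picture (400x640x3 uint8, red, green, blue); there is no depth.
- viewer.camera_params(name): a dict with "fov_y" (degrees; the focal length in pixels is half the picture's height over the tangent of half this angle, whatever the lens; pixels are square), "cx", "cy" (the principal point, pixels), "rvec" (rotation vector, rad) and "tvec" (3), from world to camera coordinates, as OpenCV has them; the wrist camera has in their place "T_tool_cam" (4x4, takes a point from camera to tool coordinates, whose origin is the TCP and whose axes are the flange's). Camera axes: x right, y down, z forward; pixel columns grow to the right and rows downward; lengths in mm; the calibration is good to about 2 mm. A picture is of the moment at which its call begins: read the wrist's pose just before it. camera_params takes no time and is no camera call.
- ticket.close_job(): hands the job in, once; it reports no verdict.
The state is a dict: "time": time; "joint_positions": joint angles; "dq": joint speeds; "tau": joint torques, N m; "tool_pos": TCP position; "tcp_rot": TCP orientation; "contact_force": force on the tool from outside, world axes, zero at the start; "moment": the same for the moment, N m; "grip_width": finger opening in mm.
Only numpy, scipy, OpenCV 4.12 (cv2) and the standard library are available. Lean on these libraries where they do the work, as an engineer would, in place of code of your own. Each camera call takes 0.05 s, during which the arm holds its last target.

## Working session

There is one attempt and no reset: what is moved stays moved. The work goes in short steps, Python scripts to look and compute and a tool call to move; the robot and the scene stay as the last step left them, time stands still between calls to the robot, and variables do not carry over. Pictures are saved under pics/ and viewed, and the job is handed in when it is done.

Besides the shell and the picture viewer there is one more tool, called in YAML: its name, and indented under it one key for each argument. play_rows: Moves the arm, as the interface text tells. Its arguments: {"type":"object","properties":{"commands":{"type":"array"},"jaw":{"type":"number"}},"required":["commands"]}

```bash
mkdir -p pics; ls; python3 - <<'E'
from plant import status, viewer
import cv2, numpy as np
print(status.get_obs())
for n in ["scene","top","wrist"]:
    im=viewer.capture(n); cv2.imwrite(f"pics/{n}0.png",im[:,:,::-1]); print(n,viewer.camera_params(n))
E
```

```text
pics
{'time': 0.0, 'joint_positions': array([-1.44301398e+00,  3.42736663e-01,  1.52501282e+00, -1.54972656e-05,
        1.27539655e+00, -1.46033791e-01]), 'dq': array([ 1.38248554e-04,  1.91424412e-03, -1.23584391e-05, -2.02941236e-05,
        1.69888413e-03, -7.68803401e-04]), 'tau': array([ 1.17280113e-03, -4.31239522e+01, -2.44218636e+01,  7.18871481e-02,
        5.60763048e-02, -1.26902819e-04]), 'tool_pos': array([ 141.94924058, -505.30902507,  404.03897776]), 'tcp_rot': array([-3.14005365e+00, -2.11379382e-04,  2.73820496e-01]), 'contact_force': array([ 0.257725  ,  0.21312619, -0.53724156]), 'moment': array([ 0.00539302, -0.0385313 , -0.03928512]), 'grip_width': 91.8219764551104}
scene {'fov_y': 54.50611742880024, 'cx': 313.1182590611501, 'cy': 198.6843542499097, 'rvec': array([ 1.92358245,  1.23848169, -0.6480293 ]), 'tvec': array([-269.01736155, -250.84373268, 1590.88520516])}
top {'fov_y': 50.73569604024486, 'cx': 324.44063770762546, 'cy': 206.25949509061905, 'rvec': array([ 2.1343568 , -2.18617012,  0.11624698]), 'tvec': array([  11.97630932,  637.16708434, 1053.79151421])}
wrist {'fov_y': 62.14366022808181, 'cx': 321.21614035479257, 'cy': 194.35307361212298, 'T_tool_cam': array([[ 6.03000546e-04, -9.69384765e-01, -2.45545950e-01,
         6.72898130e+01],
       [ 9.99999815e-01,  5.66483905e-04,  2.19346184e-04,
        -5.11833164e-01],
       [-7.35330203e-05, -2.45546037e-01,  9.69384928e-01,
         2.02436746e+01],
       [ 0.00000000e+00,  0.00000000e+00,  0.00000000e+00,
         1.00000000e+00]])}
```

View pics/scene0.png

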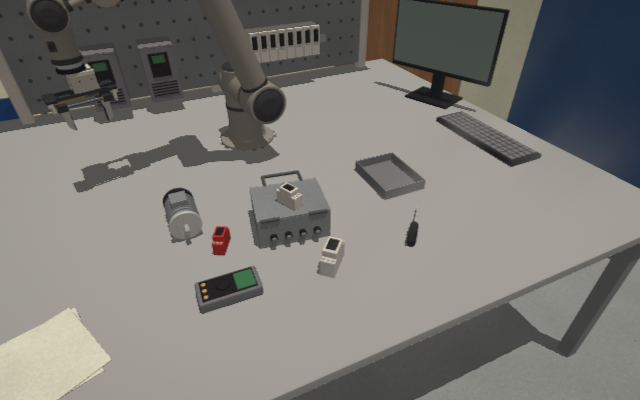

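View pics/top0.png

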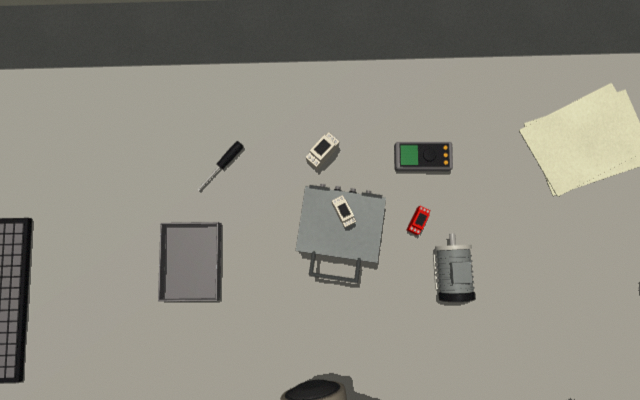

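View pics/wrist0.png

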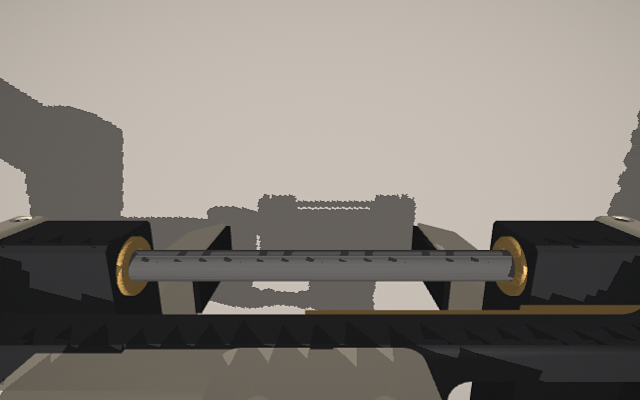

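The top view shows the closed box (about 341,225) with its bow facing the robot (337,275). The white module is on the cover (344,211), the tray at (190,262), the larger white look-alike at (322,150), and the red one and the motor are on the right. Next I'll measure these.

```bash
cat > h.py <<'E'
import cv2, numpy as np
from plant import status, viewer
from scipy.spatial.transform import Rotation as R
def cam(n, obs=None):
    p=viewer.camera_params(n); f=200/np.tan(np.radians(p['fov_y']/2))
    K=np.array([[f,0,p['cx']],[0,f,p['cy']],[0,0,1]])
    if 'rvec' in p:
        Rm=cv2.Rodrigues(p['rvec'])[0]; t=p['tvec']
    else:
        T=np.eye(4); T[:3,:3]=R.from_euler('xyz',obs['tcp_rot']).as_matrix(); T[:3,3]=obs['tool_pos']
        M=np.linalg.inv(T@p['T_tool_cam']); Rm=M[:3,:3]; t=M[:3,3]
    return K,Rm,t
def onz(c,uv,z):
    K,Rm,t=c; d=Rm.T@np.linalg.inv(K)@np.array([uv[0],uv[1],1.]); o=-Rm.T@t
    return o+d*(z-o[2])/d[2]
def proj(c,P):
    K,Rm,t=c; q=K@(Rm@np.array(P,float)+t); return q[:2]/q[2]
def tri(c1,u1,c2,u2):
    P=[c[0]@np.c_[c[1],c[2]] for c in (c1,c2)]
    X=cv2.triangulatePoints(P[0],P[1],np.array(u1,float).reshape(2,1),np.array(u2,float).reshape(2,1)).ravel(); return X[:3]/X[3]
E
python3 - <<'E'
import cv2
a=cv2.imread('pics/top0.png')
cv2.imwrite('pics/topbox.png',cv2.resize(a[170:300,280:410],None,fx=4.5,fy=4.5,interpolation=cv2.INTER_CUBIC))
cv2.imwrite('pics/toptray.png',cv2.resize(a[205:315,140:240],None,fx=5,fy=5,interpolation=cv2.INTER_CUBIC))
a=cv2.imread('pics/scene0.png')
cv2.imwrite('pics/scenebox.png',cv2.resize(a[160:260,240:340],None,fx=6,fy=6,interpolation=cv2.INTER_CUBIC))
E
```

```text
(no output)
```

View pics/topbox.png

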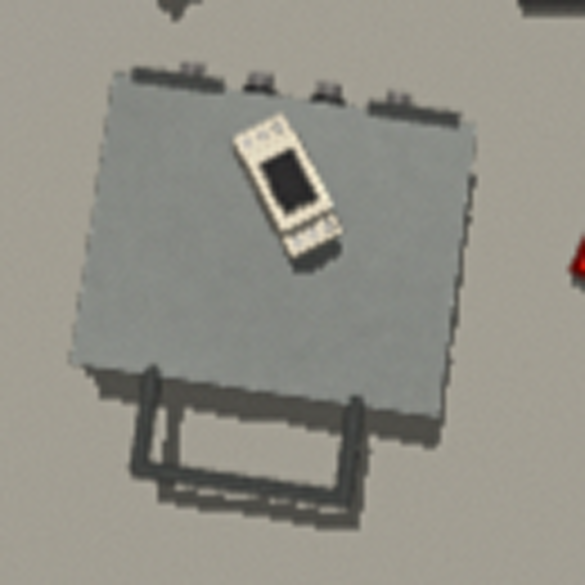

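View pics/toptray.png

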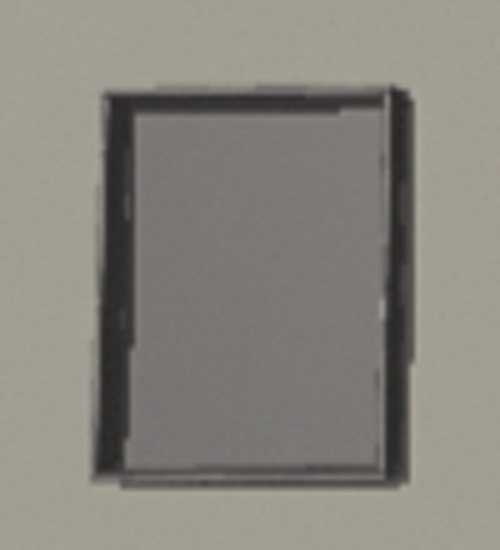

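View pics/scenebox.png

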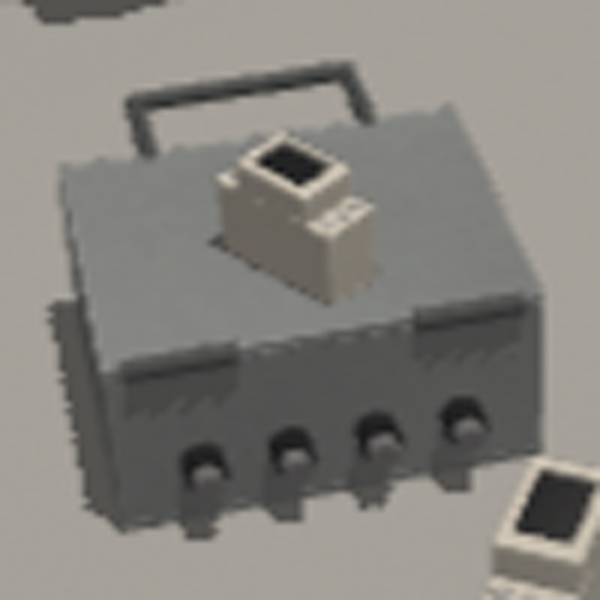

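```bash
python3 - <<'E'
from h import *
np.set_printoptions(precision=1,suppress=True)
t=cam('top'); s=cam('scene')
def T(x,y): return (280+(x+.5)/4.5-.5,170+(y+.5)/4.5-.5)
def S(x,y): return (240+(x+.5)/6-.5,160+(y+.5)/6-.5)
def Y(x,y): return (140+(x+.5)/5-.5,205+(y+.5)/5-.5)
C=[onz(t,T(*p),96)[:2] for p in [(113,73),(476,125),(438,418),(70,363)]]
print('cover top',C,np.mean(C,0),[np.linalg.norm(C[i]-C[i-1]) for i in range(4)])
Cs=[onz(s,S(*p),96)[:2] for p in [(540,290),(115,370),(62,168),(450,108)]]
print('cover scene',Cs,np.mean(Cs,0))
for i,j in ((0,1),(3,2)): d=C[i]-C[j]; print('yaw y axis',np.arctan2(-d[0],d[1]))
for i,j in ((0,3),(1,2)): d=C[i]-C[j]; print('yaw x',np.arctan2(d[1],d[0]))
B=[onz(t,T(*p),93)[:2] for p in [(136,469),(350,500)]]; print('bow',B,np.mean(B,0), np.linalg.norm(B[0]-B[1]))
d=B[0]-B[1];print('bow yaw',np.arctan2(-d[0],d[1]))
Bs=[onz(s,S(*p),93)[:2] for p in [(133,102),(347,70)]]; print('bow scene',Bs,np.mean(Bs,0))
print('module win tri',tri(t,T(290,182),s,S(297,163)), onz(t,T(290,182),151),onz(s,S(297,163),151))
# window corners top z=151 ; block outline
W=[onz(t,T(*p),151)[:2] for p in [(258,164),(289,148),(320,200),(292,215)]]
print('win',W,np.mean(W,0))
E1=[onz(t,T(*p),151)[:2] for p in [(243,153),(300,238)]]; 
L=[onz(t,T(*p),136)[:2] for p in [(233,138),(281,111),(342,232),(290,258)]]
print('lower top corners',L,np.mean(L,0),[np.linalg.norm(L[i]-L[i-1]) for i in range(4)])
for i,j in ((0,3),(1,2)): d=L[i]-L[j]; print('mod yaw',np.arctan2(d[1],d[0]))
for i,j in ((0,3),(1,2)): d=W[i]-W[j]; print('win yaw',np.arctan2(d[1],d[0]))
K=[onz(t,Y(*p),35)[:2] for p in [(104,92),(392,88),(388,484),(93,482)]]
print('tray',K,np.mean(K,0),[np.linalg.norm(K[i]-K[i-1]) for i in range(4)])
E
```

```text
cover top [array([682.1,  43.6]), array([ 648.6, -153. ]), array([ 491.4, -126.5]), array([525.3,  69.6])] [586.9 -41.6] [np.float64(158.94994070373488), np.float64(199.49373052738665), np.float64(159.4376622560577), np.float64(198.9603769672028)]
cover scene [array([678.1,  44.5]), array([ 650.3, -145.9]), array([ 492.1, -123. ]), array([525.2,  68.6])] [586.4 -39. ]
yaw y axis -0.16851883527922037
yaw y axis -0.17097789920753406
yaw x -0.1639664990530376
yaw x -0.16732942996644884
bow [array([468.1,  35.4]), array([449.2, -78.3])] [458.6 -21.5] 115.32600186853688
bow yaw -0.1653696101958216
bow scene [array([446.4, -72.6]), array([465.5,  36.9])] [455.9 -17.8]
module win tri [614.7 -47.  152.8] [614.3 -48.8 151. ] [613. -44. 151.]
win [array([624. , -32.7]), array([631.9, -48.8]), array([604.7, -63.9]), array([597.3, -49.4])] [614.4 -48.7]
lower top corners [array([639.6, -20.4]), array([653.3, -45.8]), array([589.1, -75.7]), array([576.3, -48.3])] [614.6 -47.6] [np.float64(69.2674376140039), np.float64(28.8566164223695), np.float64(70.74856965557066), np.float64(30.222902597953844)]
mod yaw 0.41503983811537126
mod yaw 0.43540995741319943
win yaw 0.5587774882086047
win yaw 0.5065347643332616
tray [array([604.2, 421.2]), array([602.7, 272.2]), array([402.2, 273.3]), array([406.6, 422.7])] [503.9 347.3] [np.float64(197.67753605265935), np.float64(148.95313234768003), np.float64(200.55501392497916), np.float64(149.51771634397835)]
```

```bash
cat >> h.py <<'E'
def go(x,y,z,yaw,n=None):
    "remaining offset (grasp point target) in tool axes, m, and twist deg"
    o=status.get_obs(); Rm=R.from_euler('xyz',o['tcp_rot']).as_matrix()
    d=np.array([x,y,z+159.])-o['tool_pos']; l=Rm.T@d
    dy=(yaw-o['tcp_rot'][2]+np.pi)%(2*np.pi)-np.pi
    print('t %.2f'%o['time'],'tcp',o['tool_pos'].round(1),'rot',o['tcp_rot'].round(3),'F',o['contact_force'].round(1),'w %.1f'%o['grip_width'])
    Rn=Rm@R.from_euler('z',-dy).as_matrix()
    print('offset tool now m',(l/1000).round(4),'twist',round(-np.degrees(dy),2),'offset after twist',((Rn.T@d)/1000).round(4), 'q',o['joint_positions'].round(3))
E
python3 -c "
from h import *
go(614.5,-47.5,240,0.43)"
```

```text
t 0.15 tcp [ 141.9 -505.4  404.2] rot [-3.14  -0.     0.274] F [ 0.4 -0.7  0.8] w 91.9
offset tool now m [ 0.5788 -0.313   0.0056] twist -8.95 offset after twist [ 0.6204 -0.2192  0.0056] q [-1.443  0.343  1.525 -0.     1.275 -0.146]
```

play_rows:
  commands:
    - {"offset":[0,0,0],"twist":-4.5}
    - {"offset":[0,0,0],"twist":-4.5}
    - {"offset":[0.044,-0.0157,0],"twist":0}
    - {"offset":[0.044,-0.0157,0],"twist":0}
    - {"offset":[0.044,-0.0157,0],"twist":0}
  jaw: 0

```text
time: 0.65
tool_pos: [242.9, -406.4, 404.4]
tcp_rot: [-3.141, -0.0, 0.43]
contact_force: [0.4, -0.2, -0.3]
grip_width: 91.9
```

play_rows:
  commands:
    - {"offset":[0.044,-0.0157,0],"twist":0}
    - {"offset":[0.044,-0.0157,0],"twist":0}
    - {"offset":[0.044,-0.0157,0],"twist":0}
    - {"offset":[0.044,-0.0157,0],"twist":0}
    - {"offset":[0.044,-0.0157,0],"twist":0}

```text
time: 1.15
tool_pos: [410.4, -242.7, 404.7]
tcp_rot: [3.142, 0.0, 0.431]
contact_force: [1.0, -1.0, -0.2]
grip_width: 91.7
```

play_rows:
  commands:
    - {"offset":[0.044,-0.0157,0],"twist":0}
    - {"offset":[0.044,-0.0157,0],"twist":0}
    - {"offset":[0.044,-0.0157,0],"twist":0}
    - {"offset":[0.044,-0.0157,0],"twist":0}
    - {"offset":[0,0,0],"twist":0}

```text
time: 1.65
tool_pos: [545.7, -109.8, 404.0]
tcp_rot: [-3.141, -0.001, 0.436]
contact_force: [-0.5, -0.4, 0.2]
grip_width: 91.9
```

```bash
python3 -c "
from h import *
go(614.5,-47.5,240,0.43)"
```

```text
t 1.65 tcp [ 545.7 -109.8  404. ] rot [-3.141e+00 -1.000e-03  4.360e-01] F [-0.5 -0.4  0.2] w 91.9
offset tool now m [ 0.0887 -0.0274  0.0051] twist 0.35 offset after twist [ 0.0885 -0.028   0.0051] q [-0.337  0.401  1.437  0.002  1.304  0.797]
```

play_rows:
  commands:
    - {"offset":[0.044,-0.014,0],"twist":0}
    - {"offset":[0.044,-0.013,0],"twist":0.3}
    - {"offset":[0,0,0],"twist":0}
    - {"offset":[0,0,0],"twist":0}

```text
time: 2.05
tool_pos: [611.8, -52.2, 403.8]
tcp_rot: [-3.141, 0.002, 0.427]
contact_force: [-0.4, 0.9, -0.3]
grip_width: 92.3
```

```bash
python3 -c "
from h import *
go(614.5,-47.5,125,0.43)
o=status.get_obs(); im=viewer.capture('wrist'); cv2.imwrite('pics/w1.png',im[:,:,::-1])
c=cam('wrist',o)
print(proj(c,[614.5,-47.5,151]))
im=viewer.capture('top'); cv2.imwrite('pics/t1.png',im[:,:,::-1])
"
```

```text
t 2.05 tcp [611.8 -52.2 403.8] rot [-3.141e+00  2.000e-03  4.270e-01] F [-0.4  0.9 -0.3] w 92.3
offset tool now m [ 0.0046 -0.003   0.1198] twist -0.17 offset after twist [ 0.0046 -0.003   0.1198] q [-2.100e-01  5.090e-01  1.262e+00 -1.000e-03  1.372e+00  9.340e-01]
[317.40914897 199.13461711]
```

View pics/w1.png

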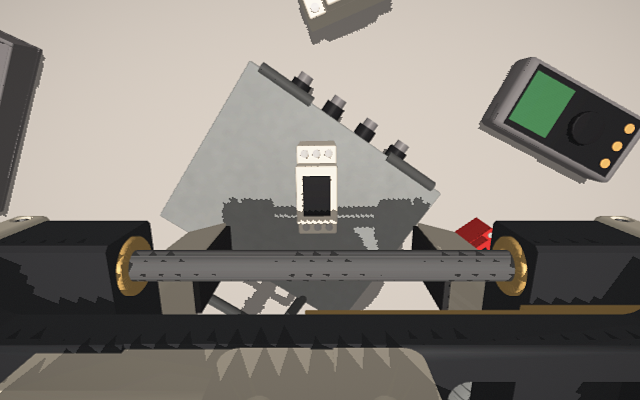

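The wrist view shows the module's dark window at (316,196), against a predicted (317,199). The module is aligned with the jaws, so I'll descend.

play_rows:
  commands:
    - {"offset":[0.004,-0.002,0.03],"twist":0}
    - {"offset":[0,0,0.03],"twist":0}
    - {"offset":[0,0,0.025],"twist":0}
    - {"offset":[0,0,0],"twist":0}
    - {"offset":[0,0,0],"twist":0}

```text
time: 2.65
tool_pos: [614.3, -50.0, 320.5]
tcp_rot: [3.141, -0.0, 0.424]
contact_force: [1.1, 0.2, 0.9]
grip_width: 91.3
```

```bash
python3 -c "
from h import *
go(614.5,-47.5,125,0.43)
o=status.get_obs(); im=viewer.capture('wrist'); cv2.imwrite('pics/w2.png',im[:,:,::-1])
c=cam('wrist',o)
print(proj(c,[614.5,-47.5,151]))
"
```

```text
t 2.65 tcp [614.3 -50.  320.5] rot [ 3.141 -0.     0.424] F [1.1 0.2 0.9] w 91.3
offset tool now m [ 0.0012 -0.0022  0.0365] twist -0.33 offset after twist [ 0.0013 -0.0022  0.0365] q [-0.205  0.58   1.377 -0.     1.185  0.941]
[317.10918868 250.91978674]
```

View pics/w2.png

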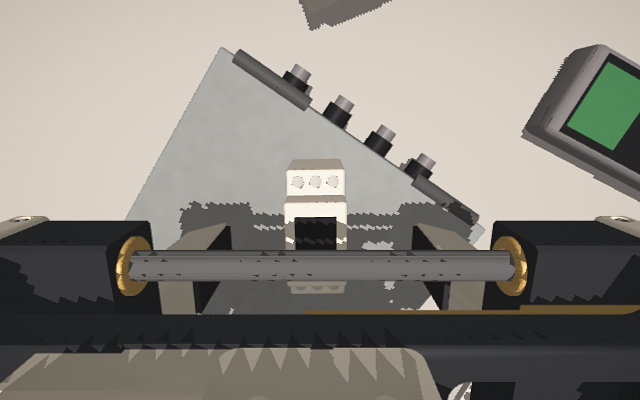

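play_rows:
  commands:
    - {"offset":[0.001,-0.0025,0.02],"twist":0}
    - {"offset":[0,0,0.017],"twist":0}
    - {"offset":[0,0,0],"twist":0}

```text
time: 3.0
tool_pos: [614.1, -46.5, 282.5]
tcp_rot: [-3.141, 0.001, 0.425]
contact_force: [0.5, -0.5, 0.3]
grip_width: 91.8
```

play_rows:
  commands:
    - {"offset":[0,0,0],"twist":0}
    - {"offset":[0,0,0],"twist":0}
    - {"offset":[0,0,0],"twist":0}
    - {"offset":[0,0,0],"twist":0}
    - {"offset":[0,0,0],"twist":0}
  jaw: 255

```text
time: 3.5
tool_pos: [614.5, -46.3, 283.1]
tcp_rot: [3.141, -0.0, 0.426]
contact_force: [0.1, -0.0, -0.4]
grip_width: 56.3
```

play_rows:
  commands:
    - {"offset":[0,0,0],"twist":0}
    - {"offset":[0,0,0],"twist":0}
    - {"offset":[0,0,0],"twist":0}

```text
time: 3.8
tool_pos: [614.4, -46.3, 282.7]
tcp_rot: [3.142, 0.0, 0.426]
contact_force: [-0.2, 0.4, -0.7]
grip_width: 32.4
```

play_rows:
  commands:
    - {"offset":[0,0,0],"twist":0}
    - {"offset":[0,0,0],"twist":0}
    - {"offset":[0,0,0],"twist":0}

```text
time: 4.1
tool_pos: [614.4, -46.3, 282.7]
tcp_rot: [3.141, 0.0, 0.426]
contact_force: [-0.1, -0.3, 0.6]
grip_width: 29.7
```

play_rows:
  commands:
    - {"offset":[0,0,-0.005],"twist":0}
    - {"offset":[0,0,-0.015],"twist":0}
    - {"offset":[0,0,-0.025],"twist":0}
    - {"offset":[0,0,-0.03],"twist":0}
    - {"offset":[0,0,-0.02],"twist":0}

```text
time: 4.6
tool_pos: [614.5, -46.3, 380.0]
tcp_rot: [3.14, -0.002, 0.426]
contact_force: [0.2, 0.0, -0.6]
grip_width: 29.7
```

```bash
python3 -c "
from h import *
go(504,347,150,0.43)
im=viewer.capture('scene'); cv2.imwrite('pics/s3.png',im[:,:,::-1])
"
```

```text
t 4.60 tcp [614.5 -46.3 380. ] rot [ 3.14e+00 -2.00e-03  4.26e-01] F [ 0.2  0.  -0.6] w 29.7
offset tool now m [ 0.0617 -0.4039  0.0706] twist -0.25 offset after twist [ 0.0634 -0.4036  0.0706] q [-0.199  0.529  1.295 -0.     1.316  0.946]
```

View pics/s3.png

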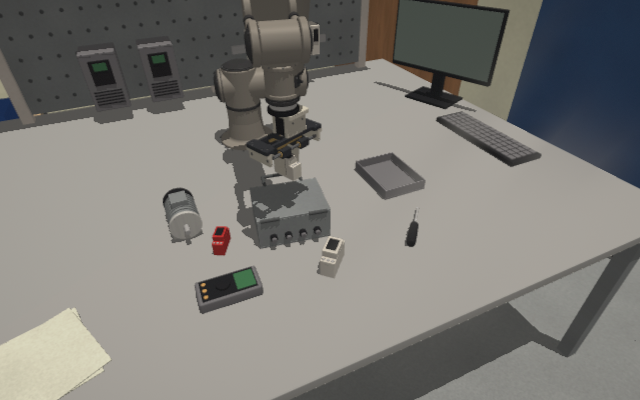

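The module is held between the fingers at about (291,165), and the cover is clear. I'll carry it to the tray.

play_rows:
  commands:
    - {"offset":[0.003,-0.02,0],"twist":0}
    - {"offset":[0.006,-0.04,0],"twist":0}
    - {"offset":[0.0065,-0.043,0],"twist":0}
    - {"offset":[0.0065,-0.043,0],"twist":0}
    - {"offset":[0.0065,-0.043,0],"twist":0}

```text
time: 5.15
tool_pos: [560.9, 139.8, 376.3]
tcp_rot: [-3.141, 0.002, 0.426]
contact_force: [2.0, 0.8, -1.5]
grip_width: 30.2
```

play_rows:
  commands:
    - {"offset":[0.0065,-0.043,0],"twist":0}
    - {"offset":[0.0065,-0.043,0],"twist":0}
    - {"offset":[0.0065,-0.043,0],"twist":0}
    - {"offset":[0.006,-0.04,0],"twist":0}
    - {"offset":[0.003,-0.025,0],"twist":0}

```text
time: 5.65
tool_pos: [506.0, 329.3, 376.2]
tcp_rot: [-3.141, 0.003, 0.428]
contact_force: [0.7, -0.3, -1.4]
grip_width: 30.2
```

play_rows:
  commands:
    - {"offset":[0.002,-0.015,0.02],"twist":0}
    - {"offset":[0,0,0.03],"twist":0}
    - {"offset":[0,0,0.03],"twist":0}
    - {"offset":[0,0,0.02],"twist":0}
    - {"offset":[0,0,0],"twist":0}

```text
time: 6.15
tool_pos: [501.8, 340.5, 273.2]
tcp_rot: [3.141, 0.009, 0.426]
contact_force: [0.3, 0.0, -1.6]
grip_width: 30.1
```

```bash
python3 -c "
from h import *
go(504,347,34,0.43)
im=viewer.capture('top'); cv2.imwrite('pics/t4.png',im[:,:,::-1])
im=viewer.capture('scene'); cv2.imwrite('pics/s4.png',cv2.resize(im[100:260,250:450,::-1],None,fx=3,fy=3))
"
```

```text
t 6.15 tcp [501.8 340.5 273.2] rot [3.141 0.009 0.426] F [ 0.3  0.  -1.6] w 30.1
offset tool now m [ 0.0054 -0.0051  0.0802] twist -0.22 offset after twist [ 0.0054 -0.005   0.0802] q [0.47  0.615 1.456 0.    1.079 1.614]
```

View pics/t4.png

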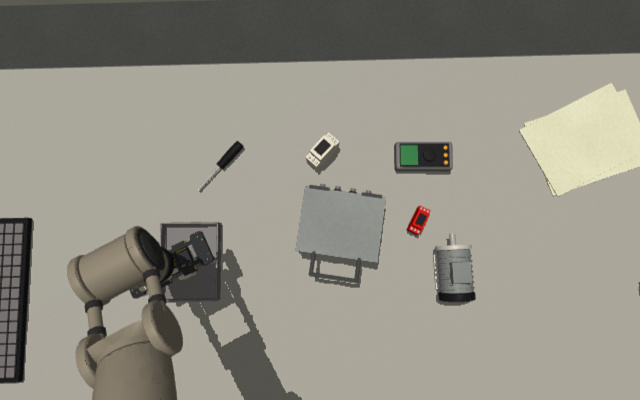

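View pics/s4.png

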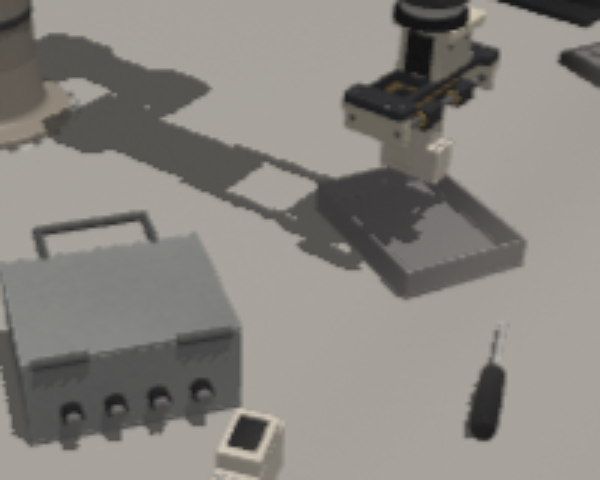

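The module is held over the tray. The arm is within 7 mm of the tray centre, so I'll lower it gently.

play_rows:
  commands:
    - {"offset":[0.002,-0.005,0.025],"twist":0}
    - {"offset":[0,0,0.025],"twist":0}
    - {"offset":[0,0,0.018],"twist":0}
    - {"offset":[0,0,0.004],"twist":0}
    - {"offset":[0,0,0],"twist":0}

```text
time: 6.75
tool_pos: [503.8, 346.1, 206.4]
tcp_rot: [-3.142, -0.001, 0.426]
contact_force: [-1.1, 0.5, -1.0]
grip_width: 29.5
```

play_rows:
  commands:
    - {"offset":[0,0,0.003],"twist":0}
    - {"offset":[0,0,0.002],"twist":0}
    - {"offset":[0,0,0.001],"twist":0}
    - {"offset":[0,0,0],"twist":0}

```text
time: 7.15
tool_pos: [503.6, 345.9, 200.0]
tcp_rot: [3.142, -0.0, 0.426]
contact_force: [-0.5, -0.2, -2.9]
grip_width: 29.8
```

play_rows:
  commands:
    - {"offset":[0,0,0.003],"twist":0}
    - {"offset":[0,0,0.002],"twist":0}
    - {"offset":[0,0,0.001],"twist":0}
    - {"offset":[0,0,0],"twist":0}

```text
time: 7.55
tool_pos: [503.5, 345.9, 193.4]
tcp_rot: [3.141, 0.001, 0.426]
contact_force: [0.7, -0.1, -1.3]
grip_width: 29.8
```

play_rows:
  commands:
    - {"offset":[0,0,0.001],"twist":0}
    - {"offset":[0,0,0.001],"twist":0}
    - {"offset":[0,0,0],"twist":0}

```text
time: 7.85
tool_pos: [503.5, 345.9, 191.5]
tcp_rot: [3.141, 0.0, 0.426]
contact_force: [1.2, 1.1, -1.4]
grip_width: 30.0
```

play_rows:
  commands:
    - {"offset":[0,0,0.001],"twist":0}
    - {"offset":[0,0,0],"twist":0}

```text
time: 8.05
tool_pos: [503.6, 345.9, 190.7]
tcp_rot: [3.142, -0.0, 0.426]
contact_force: [-0.1, -0.7, -1.8]
grip_width: 29.3
```

play_rows:
  commands:
    - {"offset":[0,0,0.001],"twist":0}
    - {"offset":[0,0,0],"twist":0}

```text
time: 8.25
tool_pos: [503.6, 345.9, 190.7]
tcp_rot: [3.141, -0.0, 0.426]
contact_force: [-1.7, -1.4, 5.5]
grip_width: 30.0
```

play_rows:
  commands:
    - {"offset":[0,0,0.001],"twist":0}
    - {"offset":[0,0,0],"twist":0}

```text
time: 8.45
tool_pos: [503.5, 345.9, 190.7]
tcp_rot: [3.141, -0.001, 0.426]
contact_force: [-4.7, -3.7, 11.8]
grip_width: 29.7
```

Contact: the vertical force rose to about 12 N. I'll back off slightly and release.

play_rows:
  commands:
    - {"offset":[0,0,-0.001],"twist":0}
    - {"offset":[0,0,0],"twist":0}

```text
time: 8.65
tool_pos: [503.6, 345.9, 190.7]
tcp_rot: [3.141, -0.001, 0.426]
contact_force: [-2.2, -2.1, 8.1]
grip_width: 29.6
```

play_rows:
  commands:
    - {"offset":[0,0,0],"twist":0}
    - {"offset":[0,0,0],"twist":0}
    - {"offset":[0,0,0],"twist":0}
    - {"offset":[0,0,0],"twist":0}
    - {"offset":[0,0,0],"twist":0}
  jaw: 85

```text
time: 9.15
tool_pos: [503.6, 345.9, 189.5]
tcp_rot: [3.141, 0.0, 0.426]
contact_force: [-0.1, 0.9, -0.1]
grip_width: 60.7
```

play_rows:
  commands:
    - {"offset":[0,0,0],"twist":0}
    - {"offset":[0,0,-0.01],"twist":0}
    - {"offset":[0,0,-0.03],"twist":0}
    - {"offset":[0,0,-0.045],"twist":0}
    - {"offset":[0,0,-0.045],"twist":0}

```text
time: 9.65
tool_pos: [503.3, 345.8, 321.4]
tcp_rot: [3.141, 0.001, 0.426]
contact_force: [-0.2, 0.6, -0.9]
grip_width: 61.0
```

```bash
python3 -c "
from h import *
go(458.5,-19.4,200,1.404)
im=viewer.capture('scene'); cv2.imwrite('pics/s5.png',cv2.resize(im[100:260,250:450,::-1],None,fx=3,fy=3))
"
```

```text
t 9.65 tcp [503.3 345.8 321.4] rot [3.141e+00 1.000e-03 4.260e-01] F [-0.2  0.6 -0.9] w 61.0
offset tool now m [-0.1916  0.3141 -0.0374] twist -56.06 offset after twist [-0.3676  0.0164 -0.0374] q [ 0.477  0.569  1.393 -0.     1.18   1.622]
```

View pics/s5.png

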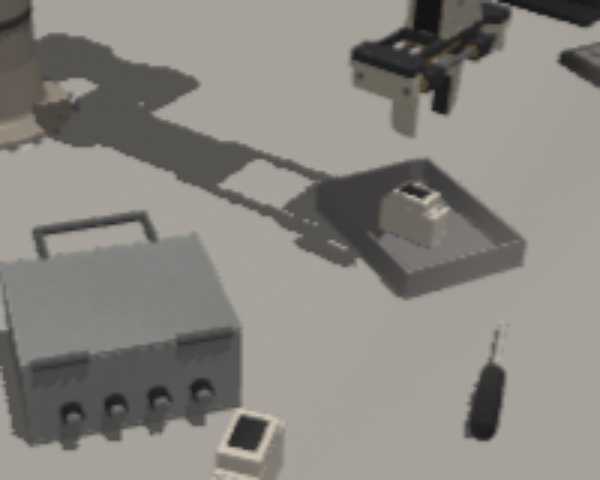

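The module stands upright in the tray. I'll turn the gripper to straddle the bow bar and set the jaw to about 40 mm.

play_rows:
  commands:
    - {"offset":[0,0,-0.02],"twist":-8}
    - {"offset":[0,0,-0.02],"twist":-8}
    - {"offset":[0,0,0],"twist":-8}
    - {"offset":[0,0,0],"twist":-8}
    - {"offset":[0,0,0],"twist":-8}
  jaw: 142

```text
time: 10.2
tool_pos: [503.4, 345.9, 360.5]
tcp_rot: [3.141, -0.001, 1.13]
contact_force: [-0.9, -0.1, 0.1]
grip_width: 40.7
```

play_rows:
  commands:
    - {"offset":[0,0,0],"twist":-8}
    - {"offset":[0,0,0],"twist":-8}
    - {"offset":[0,0,0],"twist":0}
    - {"offset":[0,0,0],"twist":0}

```text
time: 10.6
tool_pos: [503.5, 345.9, 360.1]
tcp_rot: [3.141, -0.0, 1.399]
contact_force: [0.0, -0.1, -0.4]
grip_width: 40.5
```

```bash
python3 -c "
from h import *
go(458.5,-19.4,200,1.404)"
```

```text
t 10.60 tcp [503.5 345.9 360.1] rot [ 3.141 -0.     1.399] F [ 0.  -0.1 -0.4] w 40.5
offset tool now m [-0.3676  0.018   0.001 ] twist -0.27 offset after twist [-0.3677  0.0163  0.001 ] q [ 0.477  0.535  1.341 -0.     1.265  0.648]
```

play_rows:
  commands:
    - {"offset":[-0.03,0.0015,0],"twist":0}
    - {"offset":[-0.045,0.0022,0],"twist":0}
    - {"offset":[-0.045,0.0022,0],"twist":0}
    - {"offset":[-0.045,0.0022,0],"twist":0}
    - {"offset":[-0.045,0.0022,0],"twist":0}

```text
time: 11.1
tool_pos: [478.1, 135.6, 360.0]
tcp_rot: [3.141, -0.0, 1.4]
contact_force: [0.3, -0.6, 0.5]
grip_width: 40.8
```

play_rows:
  commands:
    - {"offset":[-0.045,0.0022,0],"twist":0}
    - {"offset":[-0.045,0.0022,0],"twist":0}
    - {"offset":[-0.04,0.002,0],"twist":0}
    - {"offset":[-0.02,0.001,0],"twist":0}
    - {"offset":[0,0,0],"twist":0}

```text
time: 11.6
tool_pos: [460.7, -14.1, 360.1]
tcp_rot: [3.141, 0.001, 1.396]
contact_force: [-1.1, 0.9, 0.6]
grip_width: 40.7
```

play_rows:
  commands:
    - {"offset":[0,0,0],"twist":0}
    - {"offset":[0,0,0],"twist":0}

```text
time: 11.8
tool_pos: [461.0, -11.1, 359.8]
tcp_rot: [3.141, -0.0, 1.403]
contact_force: [0.1, -0.2, -0.5]
grip_width: 40.7
```

```bash
python3 -c "
from h import *
go(458.5,-19.4,92,1.404)
o=status.get_obs(); im=viewer.capture('wrist'); cv2.imwrite('pics/w6.png',im[:,:,::-1])
c=cam('wrist',o)
print([proj(c,p) for p in ([458.5,-19.4,93],[468.1,37,93],[449,-76,93])])
im=viewer.capture('scene'); cv2.imwrite('pics/s6.png',cv2.resize(im[100:260,200:400,::-1],None,fx=3,fy=3))
"
```

```text
t 11.80 tcp [461.  -11.1 359.8] rot [ 3.141 -0.     1.403] F [ 0.1 -0.2 -0.5] w 40.7
offset tool now m [-0.0086 -0.0011  0.1088] twist -0.07 offset after twist [-0.0086 -0.0011  0.1088] q [-0.191  0.271  1.761  0.     1.109 -0.023]
[array([318.08969143, 210.60638065]), array([318.0032088 , 135.94950949]), array([318.32892019, 277.7413059 ])]
```

View pics/w6.png

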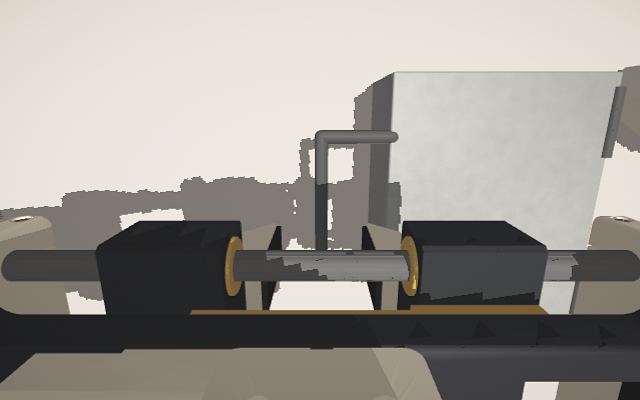

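View pics/s6.png

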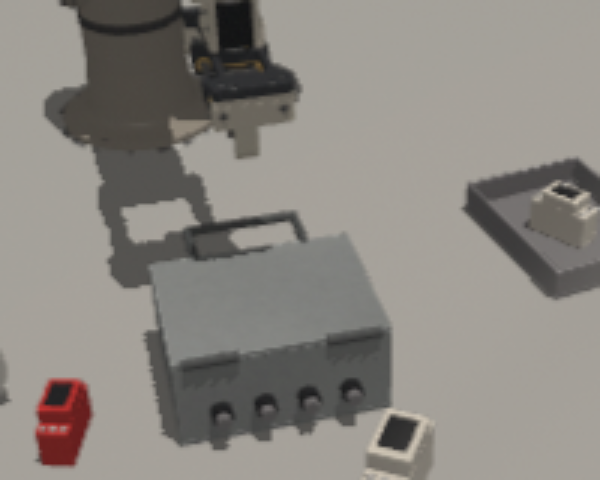

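The bar shows at column 322, against a predicted 318. That puts it about 3 mm farther along +x than measured and almost centred between the fingers. I'll descend part-way and look again.

play_rows:
  commands:
    - {"offset":[-0.008,0.001,0.03],"twist":0}
    - {"offset":[0,0,0.03],"twist":0}
    - {"offset":[0,0,0.01],"twist":0}
    - {"offset":[0,0,0],"twist":0}
    - {"offset":[0,0,0],"twist":0}

```text
time: 12.4
tool_pos: [461.1, -19.7, 290.5]
tcp_rot: [3.14, 0.0, 1.404]
contact_force: [0.2, 0.7, 0.0]
grip_width: 41.0
```

```bash
python3 -c "
from h import *
go(458.5,-19.4,92,1.404)
o=status.get_obs(); im=viewer.capture('wrist'); cv2.imwrite('pics/w7.png',im[:,:,::-1])
c=cam('wrist',o)
print([proj(c,p) for p in ([458.5,-19.4,93],[468.1,37,93],[449,-76,93])])
for u in (308,322): print(u,onz(c,(u,200),93))
"
```

```text
t 12.40 tcp [461.1 -19.7 290.5] rot [3.14  0.    1.404] F [0.2 0.7 0. ] w 41.0
offset tool now m [-0.0002 -0.0026  0.0395] twist -0.02 offset after twist [-0.0002 -0.0026  0.0395] q [-0.209  0.363  1.853 -0.     0.924 -0.042]
[array([314.01749984, 232.02011945]), array([313.66350281, 129.42564087]), array([314.53987396, 320.61407448])]
308 [ 4.58435100e+02 -3.00982006e-01  9.30000000e+01]
322 [466.07495552  -1.58802911  93.        ]
```

View pics/w7.png

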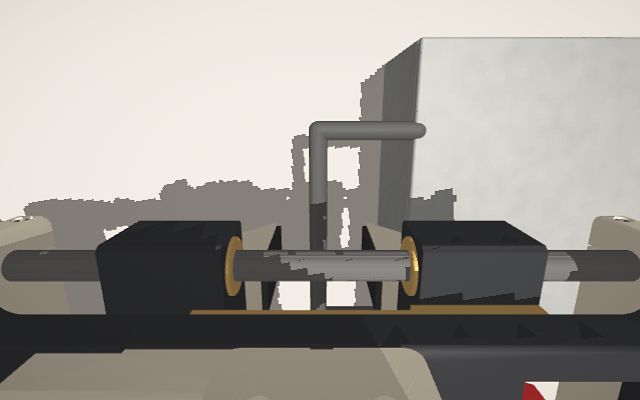

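The bar centre is at column 318.5, which puts it within 0.5 mm of mid-jaw. I'll descend and close.

play_rows:
  commands:
    - {"offset":[0,0,0.02],"twist":0}
    - {"offset":[0,0,0.015],"twist":0}
    - {"offset":[0,0,0.003],"twist":0}
    - {"offset":[0,0,0],"twist":0}
    - {"offset":[0,0,0],"twist":0}

```text
time: 12.95
tool_pos: [461.0, -20.1, 252.8]
tcp_rot: [3.14, 0.0, 1.403]
contact_force: [-0.4, -0.2, 0.9]
grip_width: 40.9
```

play_rows:
  commands:
    - {"offset":[0,0,0],"twist":0}
    - {"offset":[0,0,0],"twist":0}
    - {"offset":[0,0,0],"twist":0}
    - {"offset":[0,0,0],"twist":0}
    - {"offset":[0,0,0],"twist":0}
  jaw: 255

```text
time: 13.45
tool_pos: [459.8, -19.9, 251.7]
tcp_rot: [-3.139, 0.0, 1.403]
contact_force: [-4.8, 0.9, 4.9]
grip_width: 8.9
```

play_rows:
  commands:
    - {"offset":[0,0,0],"twist":0}
    - {"offset":[0,0,0],"twist":0}
    - {"offset":[0,0,0],"twist":0}

```text
time: 13.75
tool_pos: [459.8, -19.9, 251.6]
tcp_rot: [-3.139, 0.0, 1.403]
contact_force: [-4.9, 0.4, 5.7]
grip_width: 9.1
```

```bash
python3 -c "
from h import *
go(461,-19.8,93,1.404)
o=status.get_obs();print(o['moment'])
im=viewer.capture('top'); cv2.imwrite('pics/t8.png',im[:,:,::-1])
"
```

```text
t 13.75 tcp [459.8 -19.9 251.6] rot [-3.139  0.     1.403] F [-4.9  0.4  5.7] w 9.1
offset tool now m [ 0.0003  0.0012 -0.0004] twist -0.05 offset after twist [ 0.0003  0.0012 -0.0004] q [-0.21   0.423  1.897 -0.     0.824 -0.042]
[ 0.06388279  0.81801858 -0.0475813 ]
```

The bow is gripped (9.1 mm). I'll compute arc increments for a 210 mm radius.

```bash
python3 -c "
import numpy as np
a=np.radians([0,2,5,9,13,17,22,27,32,37,42,47,52,57,62,66,70,74,77,80,82])
y=.21*(1-np.cos(a));z=.21*np.sin(a)
for i in range(1,len(a)): print(round(np.degrees(a[i])),[0,round(y[i]-y[i-1],4),round(-(z[i]-z[i-1]),4)])
"
```

```text
2 [0, np.float64(0.0001), np.float64(-0.0073)]
5 [0, np.float64(0.0007), np.float64(-0.011)]
9 [0, np.float64(0.0018), np.float64(-0.0145)]
13 [0, np.float64(0.0028), np.float64(-0.0144)]
17 [0, np.float64(0.0038), np.float64(-0.0142)]
22 [0, np.float64(0.0061), np.float64(-0.0173)]
27 [0, np.float64(0.0076), np.float64(-0.0167)]
32 [0, np.float64(0.009), np.float64(-0.0159)]
37 [0, np.float64(0.0104), np.float64(-0.0151)]
42 [0, np.float64(0.0117), np.float64(-0.0141)]
47 [0, np.float64(0.0128), np.float64(-0.0131)]
52 [0, np.float64(0.0139), np.float64(-0.0119)]
57 [0, np.float64(0.0149), np.float64(-0.0106)]
62 [0, np.float64(0.0158), np.float64(-0.0093)]
66 [0, np.float64(0.0132), np.float64(-0.0064)]
70 [0, np.float64(0.0136), np.float64(-0.0055)]
74 [0, np.float64(0.0139), np.float64(-0.0045)]
77 [0, np.float64(0.0106), np.float64(-0.0028)]
80 [0, np.float64(0.0108), np.float64(-0.0022)]
82 [0, np.float64(0.0072), np.float64(-0.0011)]
```

play_rows:
  commands:
    - {"offset":[0,-0.001,-0.0073],"twist":0}
    - {"offset":[0,0.0007,-0.011],"twist":0}
    - {"offset":[0,0.0018,-0.0145],"twist":0}
    - {"offset":[0,0.0028,-0.0144],"twist":0}
    - {"offset":[0,0.0038,-0.0142],"twist":0}

```text
time: 14.3
tool_pos: [468.4, -21.4, 314.1]
tcp_rot: [-3.141, 0.0, 1.403]
contact_force: [0.9, -0.9, -4.2]
grip_width: 8.5
```

play_rows:
  commands:
    - {"offset":[0,0.0061,-0.0173],"twist":0}
    - {"offset":[0,0.0076,-0.0167],"twist":0}
    - {"offset":[0,0.009,-0.0159],"twist":0}
    - {"offset":[0,0.0104,-0.0151],"twist":0}
    - {"offset":[0,0.0117,-0.0141],"twist":0}

```text
time: 14.8
tool_pos: [511.6, -28.6, 393.4]
tcp_rot: [-3.137, 0.0, 1.403]
contact_force: [-5.5, 0.4, 0.2]
grip_width: 9.1
```

play_rows:
  commands:
    - {"offset":[0,0.0128,-0.0131],"twist":0}
    - {"offset":[0,0.0139,-0.0119],"twist":0}
    - {"offset":[0,0.0149,-0.0106],"twist":0}
    - {"offset":[0,0.0158,-0.0093],"twist":0}
    - {"offset":[0,0.0132,-0.0064],"twist":0}

```text
time: 15.3
tool_pos: [581.9, -40.6, 446.5]
tcp_rot: [3.141, 0.001, 1.403]
contact_force: [-5.6, 0.6, 6.0]
grip_width: 8.8
```

play_rows:
  commands:
    - {"offset":[0,0.0136,-0.0055],"twist":0}
    - {"offset":[0,0.0139,-0.0045],"twist":0}
    - {"offset":[0,0.0106,-0.0028],"twist":0}
    - {"offset":[0,0.0108,-0.0022],"twist":0}
    - {"offset":[0,0.0072,-0.0011],"twist":0}

```text
time: 15.8
tool_pos: [637.7, -50.1, 461.4]
tcp_rot: [3.14, 0.0, 1.403]
contact_force: [-2.3, -0.4, 4.9]
grip_width: 9.0
```

play_rows:
  commands:
    - {"offset":[0,0,0],"twist":0}
    - {"offset":[0,0,0],"twist":0}
    - {"offset":[0,0,0],"twist":0}

```text
time: 16.1
tool_pos: [637.4, -50.0, 461.2]
tcp_rot: [3.139, 0.0, 1.403]
contact_force: [-1.0, -0.4, 5.7]
grip_width: 8.6
```

```bash
python3 -c "
from h import *
go(666.4,-54.4,303,1.404)
o=status.get_obs();print(o['moment'])
im=viewer.capture('top'); cv2.imwrite('pics/t9.png',im[:,:,::-1])
im=viewer.capture('scene'); cv2.imwrite('pics/s9.png',im[:,:,::-1])
im=viewer.capture('wrist'); cv2.imwrite('pics/w9.png',im[:,:,::-1])
"
```

```text
t 16.10 tcp [637.4 -50.  461.2] rot [3.139 0.    1.403] F [-1.  -0.4  5.7] w 8.6
offset tool now m [ 0.0005  0.0293 -0.0007] twist -0.06 offset after twist [ 0.0005  0.0293 -0.0007] q [-0.198  0.531  1.07  -0.     1.538 -0.03 ]
[-0.10374195  0.23837511  0.04167932]
```

View pics/s9.png

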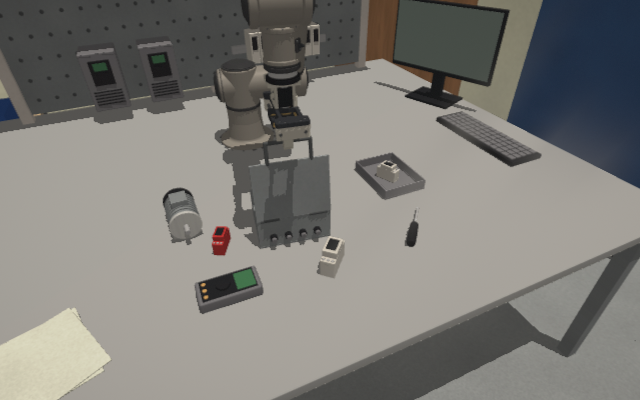

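View pics/t9.png

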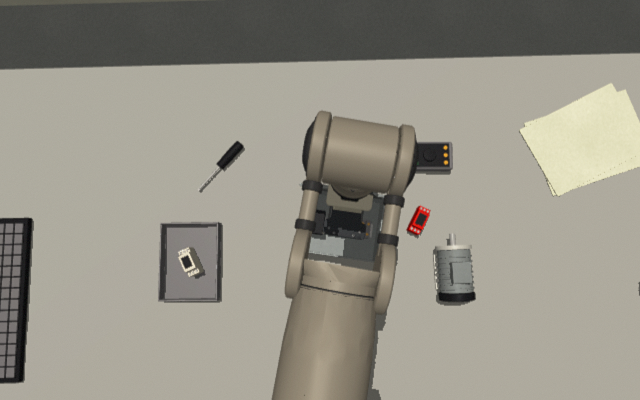

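View pics/w9.png

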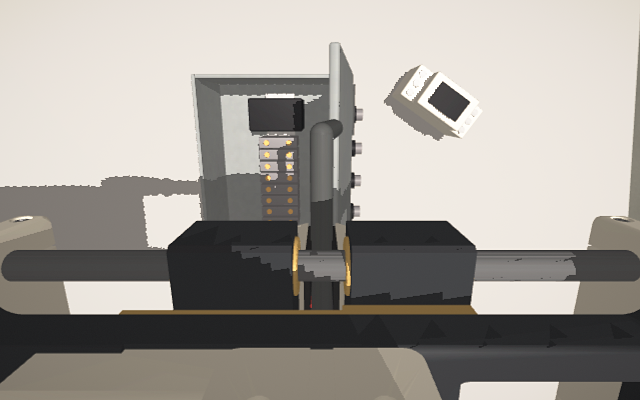

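The wrist view shows the cover nearly edge-on, with the bow bar held at column 320. By geometry it is at about 82°. I'll refine using the true grasp point, including the small tilt.

```bash
python3 - <<'E'
from h import *
yw=-0.167;u=np.array([np.cos(yw),np.sin(yw)])
for p,r in [((459.8,-19.9,251.6),(-3.139,0,1.403)),((511.6,-28.6,393.4),(-3.137,0,1.403)),((581.9,-40.6,446.5),(3.141,.001,1.403)),((637.4,-50,461.2),(3.139,0,1.403))]:
    g=np.array(p)+159*R.from_euler('xyz',r).as_matrix()[:,2]; s=g[:2]@u
    print(s, g[2], 'hinge s from z', s+np.sqrt(max(0,210**2-(g[2]-93)**2)))
print('top hinge s',np.array([586.9,-41.6])@u+80,'scene',np.array([586.4,-39])@u+80)
E
```

```text
456.29884928094725 92.60053438698526 hinge s from z 666.2984693454226
508.50635966046525 234.40167684817874 hinge s from z 663.7660317731012
580.6473699348354 287.50010742342164 hinge s from z 659.828859010739
637.2558867024222 302.2005343869853 hinge s from z 655.5626180381847
top hinge s 665.6499288935742 scene 664.724700376049
```

play_rows:
  commands:
    - {"offset":[0,0.007,-0.0005],"twist":0}
    - {"offset":[0,0.007,-0.0003],"twist":0}
    - {"offset":[0,0.006,-0.0002],"twist":0}
    - {"offset":[0,0.003,0],"twist":0}
    - {"offset":[0,0.001,0],"twist":0}

```text
time: 16.75
tool_pos: [661.5, -54.1, 462.7]
tcp_rot: [3.138, 0.0, 1.403]
contact_force: [-1.0, -0.5, 7.8]
grip_width: 8.9
```

play_rows:
  commands:
    - {"offset":[0,0,0],"twist":0}
    - {"offset":[0,0,0],"twist":0}
    - {"offset":[0,0,0],"twist":0}

```text
time: 17.05
tool_pos: [661.2, -54.1, 462.7]
tcp_rot: [3.138, 0.0, 1.403]
contact_force: [-0.2, -1.3, 6.6]
grip_width: 8.9
```

```bash
python3 -c "
from h import *
go(666.4,-54.4,303,1.404)
o=status.get_obs();print(o['moment'],o['tcp_rot'])
g=o['tool_pos']+159*R.from_euler('xyz',o['tcp_rot']).as_matrix()[:,2]; print('grasp',g,g[:2]@[np.cos(-.167),np.sin(-.167)])
im=viewer.capture('scene'); cv2.imwrite('pics/s10.png',cv2.resize(im[120:260,220:360,::-1],None,fx=4,fy=4))
im=viewer.capture('wrist'); cv2.imwrite('pics/w10.png',im[:,:,::-1])
"
```

```text
t 17.05 tcp [661.2 -54.1 462.7] rot [3.138 0.    1.403] F [-0.2 -1.3  6.6] w 8.9
offset tool now m [0.0006 0.0051 0.0007] twist -0.06 offset after twist [0.0005 0.0051 0.0007] q [-0.197  0.583  0.978 -0.     1.577 -0.029]
[-0.11525962  0.18263379  0.05292986] [3.13809669e+00 3.99399550e-04 1.40291829e+00]
grasp [661.78206787 -54.2407455  303.71912272] 661.5914341749917
```

View pics/s10.png

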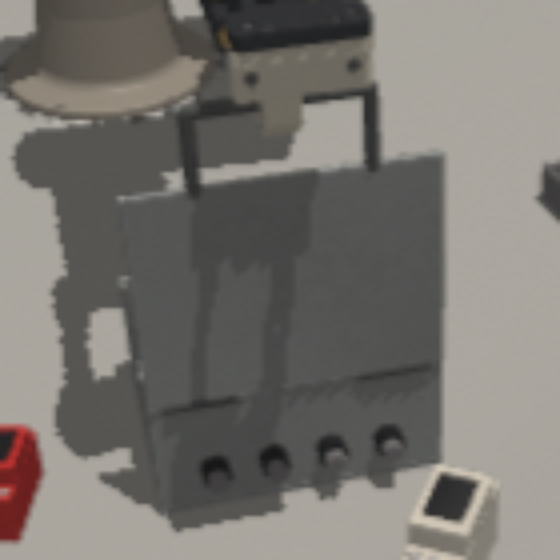

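View pics/w10.png

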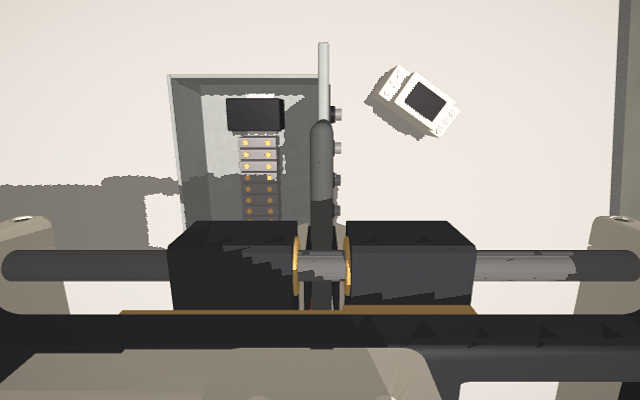

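```bash
python3 -c "
import cv2
a=cv2.imread('pics/w10.png')
cv2.imwrite('pics/w10z.png',cv2.resize(a[30:230,250:400],None,fx=4,fy=3.9,interpolation=cv2.INTER_CUBIC)[:600])
"
```

```text
(no output)
```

View pics/w10z.png

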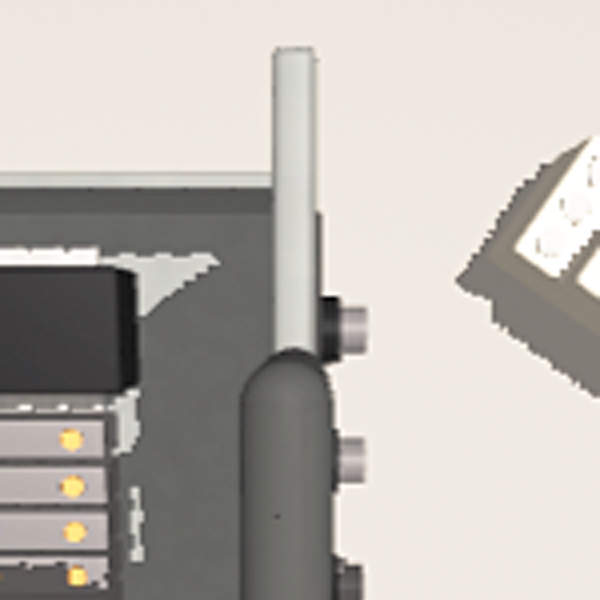

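```bash
python3 - <<'E'
from h import *
o=status.get_obs(); c=cam('wrist',o); u=np.array([np.cos(-.167),np.sin(-.167)])
g=o['tool_pos']+159*R.from_euler('xyz',o['tcp_rot']).as_matrix()[:,2]
print('grasp s',g[:2]@u,o['tcp_rot'])
for n,uv,z in [('bar',(321.6,140),303),('bar',(321.6,180),303),('covertop',(323.6,43),258),('covertop',(323.2,115),258),('rim -x far corner',(168,75),90),('rim',(171,100),90),('hinge-side far, dark',(329.8,90),93)]:
    P=onz(c,uv,z); print(n,P.round(1),'s',round(P[:2]@u,2))
E
```

```text
grasp s 661.5914816544206 [3.13804420e+00 3.83431759e-04 1.40295617e+00]
bar [ 6.723e+02 -4.000e-01  3.030e+02] s 663.04
bar [669.5 -17.2 303. ] s 663.05
covertop [681.1  44.2 258. ] s 664.29
covertop [675.    8.8 258. ] s 664.13
rim -x far corner [529.2  70.5  90. ] s 510.13
rim [525.5  46.7  90. ] s 510.44
hinge-side far, dark [686.7  29.2  93. ] s 672.33
```

The independent estimates of the remaining travel agree:
- Closed-bar grip, top and scene cameras: 3 to 4.7 mm
- Wrist slope: about 3 to 5 mm

I'll move 4 mm.

play_rows:
  commands:
    - {"offset":[0,0.002,0],"twist":0}
    - {"offset":[0,0.0015,0],"twist":0}
    - {"offset":[0,0.0006,0],"twist":0}
    - {"offset":[0,0,0],"twist":0}
    - {"offset":[0,0,0],"twist":0}

```text
time: 17.65
tool_pos: [665.3, -54.8, 462.7]
tcp_rot: [3.138, 0.0, 1.403]
contact_force: [-0.6, -0.5, 8.1]
grip_width: 8.9
```

play_rows:
  commands:
    - {"offset":[0,0,0],"twist":0}
    - {"offset":[0,0,0],"twist":0}
    - {"offset":[0,0,0],"twist":0}
    - {"offset":[0,0,0],"twist":0}
    - {"offset":[0,0,0],"twist":0}

```text
time: 18.15
tool_pos: [665.3, -54.8, 462.7]
tcp_rot: [3.138, 0.0, 1.403]
contact_force: [-1.1, -1.2, 7.2]
grip_width: 8.8
```

```bash
python3 - <<'E'
from h import *
o=status.get_obs(); c=cam('wrist',o); u=np.array([np.cos(-.167),np.sin(-.167)])
g=o['tool_pos']+159*R.from_euler('xyz',o['tcp_rot']).as_matrix()[:,2]
print(o['time'],'grasp',g,'s',g[:2]@u,o['contact_force'],o['dq'].round(4),o['grip_width'])
w=viewer.capture('wrist'); s=viewer.capture('scene'); t=viewer.capture('top')
cv2.imwrite('pics/w11.png',cv2.resize(w[30:180,230:430,::-1],None,fx=4,fy=4,interpolation=cv2.INTER_CUBIC))
cv2.imwrite('pics/s11.png',cv2.resize(s[120:260,220:360,::-1],None,fx=4,fy=4,interpolation=cv2.INTER_CUBIC))
cv2.imwrite('pics/t11.png',t[:,:,::-1])
E
```

```text
18.15 grasp [665.81897552 -54.91008326 303.72205099] s 665.6834404403937 [-1.08994024 -1.16308806  7.15477005] [ 0.0002 -0.0003  0.0005 -0.0008 -0.0009  0.0004] 8.818056962906129
```

View pics/w11.png

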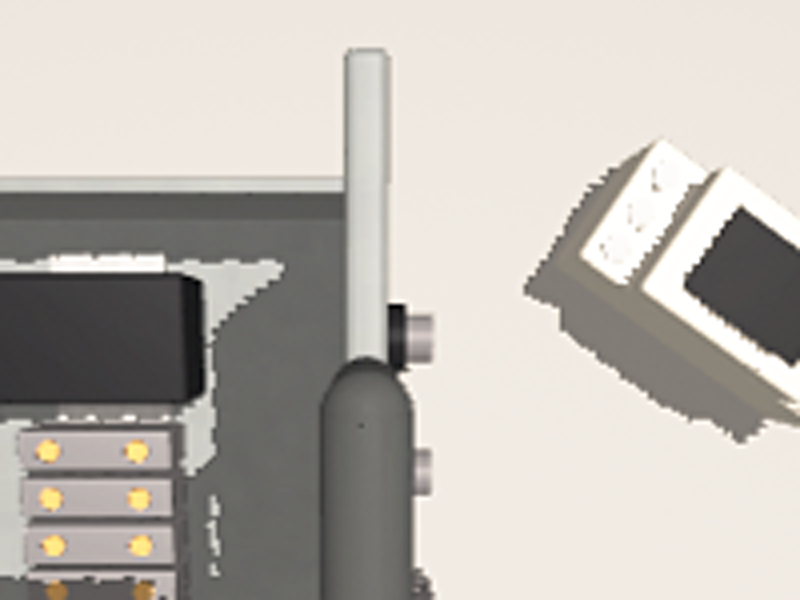

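View pics/s11.png

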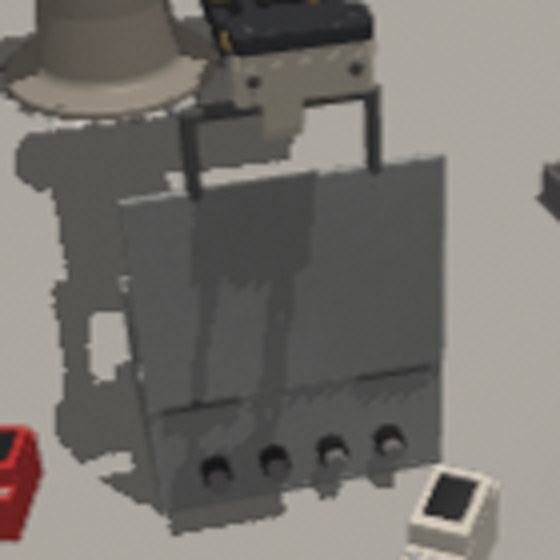

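View pics/t11.png

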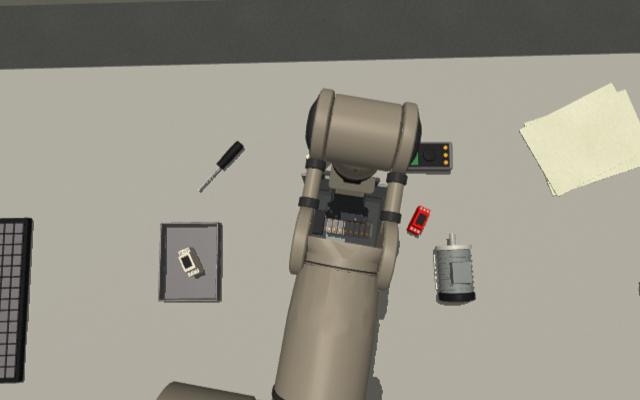

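The module is in the tray at (188,262). The motor, meter and driver are where they started. In the wrist view, the cover's edge and the bow bar line up in one column, so the cover is upright. I'm handing in now.

```bash
python3 -c "
from plant import ticket, status
print(ticket.close_job()); o=status.get_obs(); print(o['time'],o['tool_pos'],o['grip_width'])"
```

```text
the job is handed in; nothing more can be done
None
the job is handed in; nothing more can be done
```

I set the relay module down upright in the middle of the tray. I then took the cover by its bow, swung it to upright, and handed in at about 18.3 s of the 61 s allowed, still gripping it.

**Last checks**
- **Cover angle:** the bow was held 665.7 mm along the box's x direction. The hinge estimates were 666.3 mm (from gripping the closed bow), 665.6 mm (top camera) and 664.7 mm (scene camera), so the cover is within about 0.005 rad of upright. In the wrist view the cover's edge lined up with the bar.
- **Grip and stillness:** the opening was 8.8 mm on the 10 mm bar, joint speeds were about zero, and the contact force was about 7 N.
- **Other objects:** in the top view the module stands in the tray, and the motor and screwdriver are where they were. The arm partly hid the multimeter; the part I could see had not moved.

**Disagreements:** the wrist camera placed the bow 1 to 3 mm farther out than the fixed cameras and the grip did. I treated this as calibration bias. The grip height came out about 0.7 mm above the expected 303 mm. After hand-in the state could no longer be read, so I have no reading of the final second.

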